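# Ring the issue-counter bell and hold up a finished bushing in tongs

### The job

At the parts store's issue counter, first ring for the customer by pressing the desk bell's plunger right down to its stop. Then take the sprung tongs, close their jaws on the plain straight bushing (the tallest of the three brass parts on the wooden board; its finished surface must never be touched by the robot itself, only by the tongs) and show it by lifting it at least 15 cm above the counter. Finish while still holding it up there in the closed tongs, with the other two brass parts and everything else on the counter left where it was.

Things in the scene. Friction and masses are not known exactly. Their poses are not given: they have to be found in the camera images.
- bell: Desk bell, fixed to the counter: black round foot 86 mm across and 10 mm high, steel dome 78 mm across rising to 49 mm, spring plunger on top. Origin: centre of the underside of the foot. It stands on the left or on the right of the counter; the tongs lie on the other side.
- plunger_top (a point): Centre of the flat top of the bell's plunger head (a steel disc 20 mm across, 6 mm thick), 66 mm above the counter when up; moves down with it.
- plunger (a joint): How far the plunger is pressed, m: 0 up, 0.007 at its stop. It is sprung: about 2.5 N to start, about 5 N at the stop; springs back up when let go.
- tongs: Sprung steel tongs lying flat, 240 mm long, 28 mm high, 0.14 kg. Two flat upright arms on a pivot post (20 mm across) at x = -110 mm. Origin: on the underside, midway between the black handle covers, near the balance point; x points to the jaws, z up. Grip the covers (x = -36 to +36 mm, 28 mm high) across y from above: 63 mm wide at x = 0 when open, 45 mm when closed on the bushing.
- tongs_jaw (a point): Point midway between the two jaw plates, 100 mm ahead of the tongs' origin (x) and 15 mm above their underside. Each plate is 40 mm long and 30 mm high, with 2 mm lips at both ends. Jaw opening 63 mm at rest; with the handles lightly squeezed to 57 mm the tongs can be carried with the jaws still open about 52 mm.
- tongs_left (a joint): Closing angle of each arm about the pivot, rad (both move equally): 0 open (rest), about 0.08 closed on the bushing, 0.13 limit. Jaw opening about 63 mm - 420 mm x angle; handle width about 63 mm - 220 mm x angle. Sprung open: each handle pushes outward with about 7 N when open, 10 N when closed on the bushing.
- board: Wooden board fixed on the counter, 100 mm (x) by 300 mm (y), top 20 mm above the counter. Origin: centre of its underside; its long side (y) lies roughly left-right, its +x side faces away from the robot. Three brass parts stand on it in a row along y, about 95 mm apart, in any order.
- bushing: The part to lift: plain straight brass bushing, upright, 30 mm in diameter, 45 mm high, dark bore in its top, about 0.1 kg. Origin: centre of its underside.
- flanged: Not to be moved: flanged brass bushing, 46 mm flange at the foot, 30 mm high in all. Origin: centre of its underside.
- block: Not to be moved: square brass block 34 x 34 x 28 mm high with a dark hole. Origin: centre of its underside.
- tub: Bystander: white tub 64 mm across, 70 mm high.
- can: Bystander: aluminium can 56 mm across, 120 mm high.
- tape: Bystander: roll of brown tape lying flat, 90 mm across, 24 mm high.
- carton: Bystander: cardboard carton 90 x 70 x 50 mm high.
- wrench: Bystander: wrench lying flat on the counter between the robot and the board, under 20 mm high.
- mug: Bystander: white mug 76 mm across, 85 mm high.

How it is judged:
By the outcome, as a careful person would: the job done as asked, in the order asked, and still so for the second after the job is handed in, while the arm keeps its last pose, push and grip.
It also fails if it takes over 69 s, if anything falls off the work surface, if the arm or the gripper's body presses on something with over 40 N, if the wrist force passes 120 N, or if a joint passes its speed limit or range.

### The arm

A 6-joint arm with a two-finger parallel gripper is mounted at the origin on the work surface. World frame = base frame: x ahead of the robot, y to its left, z up, the work surface at z = 0. Lengths are in m, angles in rad, forces in N, time in s.
With the tool pointing down it reaches from about 0.25 to 0.725 m from the base axis. Payload 9.7 kg.
Tool frame: the origin (TCP) lies at the centre of the arm's flange, where the gripper is bolted on; the fingertips stand 173 mm ahead of it and the grasp point (between the pads) lies 155 mm ahead of it (bot.finger_overhang is the distance from the TCP to the fingertips, in m); z points along the fingers, y is the line along which they close (so a half turn about z gives the same grasp; the last joint's range is limited). The gripper opens to 85 mm and grips with 20 to 120 N. Pads are 22 mm wide; open, the fingers measure 114 mm over their backs; the gripper's body (76 mm by 85 mm) begins 54 mm behind the grasp point. The pads swing forward as they close: fully open they stand 13 mm farther back than shut.
Start: joints at [1.137, 0.087, 0.176, 1.66, 0, 1.571], TCP at [0.231, 0.499, 0.405] pointing down, gripper open.
Joint ranges: [-3.13, 3.13], [-0.85, 1.81], [-1.15, 1.24], [-2.2, 2.28], [-1.44, 1.52], [-3.14, 3.14]. Speed limits (rad/s): [2.22, 2.22, 2.57, 3.14, 3.14, 3.14].

### API

Orientations are given as a unit quaternion [x, y, z, w].
In Python, from rig import bot, vision gives the robot as it stands.
- The arm moves only by the tool send_rows, never from a script. Its argument "steps" is a list that holds one entry, the list of rows, each a list of 5 numbers: the shift along the tool's x, y, z in mm, then the turn about the tool's z in rad, then the opening, from 0 (shut) to 1 (fully open). A call has 1 to 5 rows; each row is the pose to reach, as a shift and turn from the pose commanded when the call began, along the tool's axes at that moment; what a row does not reach only later rows make up. A row lasts 1/10 s, in which the tool goes at most 50 mm and 8.59 degrees, less where a joint would pass 70% of its speed; a pose out of reach is approached as far as the arm can. A call with a gripper value outside its range is refused whole. The fingers move at their own pace and stop on an object; "force" is the grip in N (left out, the last holds). Time passes only in rows, so rows that repeat a pose let the fingers close. It gives the time, the measured TCP pose, the force, the opening and the grip force at its end, in the units of the state.
- bot.get_obs(): the state, without advancing time (a new reading comes with each control period).
- vision.snapshot(name): name is "scene" or "top"; returns a dict with "image" (384x512x3 uint8, red, green, blue), "z_map" (384x512 float32, m along the optical axis (not along the pixel's ray), 0 where there is no reading), "vertical_fov" (degrees; the focal length in pixels is half the picture's height over the tangent of half this angle, whatever the lens; pixels are square), "cx", "cy" (the principal point, pixels), "rvec" (rotation vector, rad) and "tvec" (3), from world to camera coordinates, as OpenCV has them. Camera axes: x right, y down, z forward; pixel columns grow to the right and rows downward; lengths in m; the calibration is good to about 2 mm. A picture is of the moment at which its call begins.
- bot.hand_in(): hands the job in; it is judged then, once.
Trained networks look in a picture, given as the dict that the camera call returned (one of the last four; its "shot" number tells which), for a name from the list of things; names that differ only in an ending like _2 or _b are one class to them, and where a whole thing is asked for, a point or a joint stands for the part that bears it (a point fixed in the world has none). Each returns a list of dicts, best first, with "confidence" (0 to 1); they miss things now and then, are a little off and sometimes report something else, mostly with a low value. They report only what shows in the picture. A call takes as long as a camera call.
- vision.find_in(picture, query): "position" ([x, y, z] in m, in world coordinates, good to about 4 mm: the middle of the surface that is visible of it).
- vision.spot_point(picture, query): "position" ([x, y, z] in m, in world coordinates, good to about 4 mm: a listed point, or the origin of a listed thing).
The state is a dict: "time_s": time; "joint_pos": joint angles; "joint_velocities": joint speeds; "tau": joint torques, N m; "eef_pos": TCP position; "tcp_rot": TCP orientation; "wrist_force": force on the tool from outside, world axes, zero at the start; "ft_torque": the same for the moment, N m; "grip_width": finger opening in m; "finger_force": force on a finger pad.
Only numpy, scipy, OpenCV 4.12 (cv2) and the standard library are available. Lean on these libraries where they do the work, as an engineer would, in place of code of your own. Each camera call takes 0.05 s, during which the arm holds its last target. There are 200 camera calls.

## Working session

There is one attempt and no reset: what is moved stays moved. The work goes in short steps, Python scripts to look and compute and a tool call to move; the robot and the scene stay as the last step left them, time stands still between calls to the robot, and variables do not carry over. Pictures are saved under pics/ and viewed, at most 10 in all, crops included, and the job is handed in when it is done.

Besides the shell and the picture viewer there is one more tool, called after "Emit:" in YAML: its name, and indented under it one key for each argument. send_rows: Moves the arm, as the interface text tells. Its arguments: {"type":"object","properties":{"steps":{"type":"array"},"force":{"type":"number"}},"required":["steps"]}

```bash
ls; mkdir -p pics; cat > h.py <<'E'
import numpy as np, cv2
from rig import bot, vision
from scipy.spatial.transform import Rotation as R
def cloud(p):
    z=p["z_map"].astype(float);h,w=z.shape
    f=h/2/np.tan(np.radians(p["vertical_fov"])/2)
    v,u=np.mgrid[:h,:w]
    c=np.stack([(u-p["cx"])*z/f,(v-p["cy"])*z/f,z],-1)
    r=cv2.Rodrigues(np.array(p["rvec"],float))[0]
    w_=(c-np.array(p["tvec"]))@r
    w_[z==0]=np.nan
    return w_
E
python3 - <<'E'
from h import *
for n in("top","scene"):
    p=vision.snapshot(n);cv2.imwrite(f"pics/{n}1.png",p["image"][:,:,::-1])
    np.save(f"{n}1.npy",cloud(p))
    for q in["bell","plunger_top","tongs","tongs_jaw","board","bushing","flanged","block","tub","can","tape","carton","wrench","mug"]:
        print(n,q,[(np.round(d["position"],3).tolist(),round(d["confidence"],2)) for d in vision.spot_point(p,q)[:2]])
print(bot.get_obs())
E
```

```text
pics
top bell [([0.488, 0.321, -0.002], 0.64)]
top plunger_top [([0.486, 0.328, 0.068], 0.56)]
top tongs [([0.473, -0.331, -0.004], 0.9), ([0.705, 0.284, 0.0], 0.21)]
top tongs_jaw [([0.574, -0.315, 0.014], 0.62), ([0.492, 0.514, 0.001], 0.23)]
top board [([0.613, 0.013, -0.0], 0.89)]
top bushing [([0.616, 0.021, 0.022], 0.59)]
top flanged [([0.491, 0.326, 0.066], 0.66), ([0.624, -0.086, 0.02], 0.63)]
top block [([0.611, 0.111, 0.018], 0.67)]
top tub [([0.703, 0.283, -0.001], 0.65)]
top can [([0.726, -0.304, 0.0], 0.69)]
top tape [([0.544, -0.525, -0.003], 0.65)]
top carton [([0.492, 0.515, -0.004], 0.55), ([0.725, -0.303, 0.001], 0.2)]
top wrench [([0.415, -0.005, -0.001], 0.65)]
top mug [([0.411, -0.55, -0.001], 0.86)]
scene bell []
scene plunger_top [([0.484, 0.328, 0.067], 0.47), ([0.623, -0.087, 0.016], 0.21)]
scene tongs [([0.477, -0.323, -0.0], 0.71)]
scene tongs_jaw [([0.577, -0.311, 0.016], 0.56)]
scene board [([0.617, 0.013, 0.0], 0.74)]
scene bushing [([0.619, 0.021, 0.024], 0.43), ([0.418, -0.013, 0.0], 0.27)]
scene flanged [([0.622, -0.084, 0.019], 0.47)]
scene block [([
[... 325 characters left out ...]
e_s': 1.5, 'joint_pos': array([ 1.13699550e+00,  8.69002999e-02,  1.75923243e-01,  1.65978088e+00,
       -3.81905222e-05,  1.57077952e+00]), 'joint_velocities': array([ 0.00070218, -0.00025296, -0.00013483,  0.00101505, -0.00037674,
        0.0004273 ]), 'tau': array([ 1.24664166e-03, -5.20097673e+01,  4.64856076e+01,  1.83910393e-03,
        1.40524285e-04,  2.63290377e-05]), 'eef_pos': array([0.23118417, 0.49906049, 0.40469594]), 'tcp_rot': array([2.15195496e-01, 9.76570990e-01, 1.46343752e-05, 2.27785133e-05]), 'wrist_force': array([-0.58452019,  0.21036473, -0.20411485]), 'ft_torque': array([ 0.03523463, -0.03200895, -0.02031773]), 'finger_force': 0.0, 'grip_width': 0.08573508407670101}
```

View pics/top1.png

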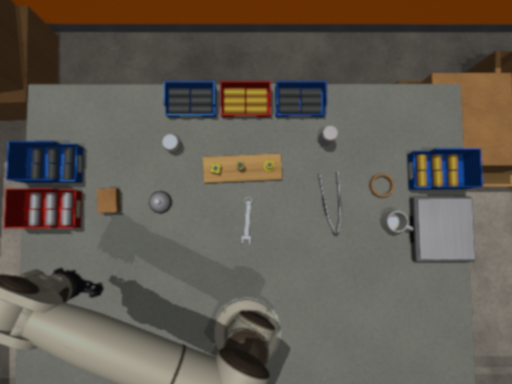

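View pics/scene1.png

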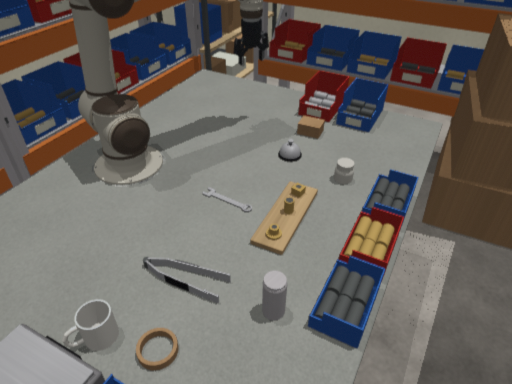

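The bell stands on the left (top view px 160,202). The tongs are on the right (px 320–340, 172–235) with their jaws pointing away from the robot. The bushing is the middle part on the board (px 241,167). This agrees with the network positions, so next I refine the bell and tongs from depth.

```bash
cat >> h.py <<'E'
def go(x,y,z,ax=None,o=None):
    """shift in tool axes (mm) and turn (rad) so that tool y lies along world angle ax"""
    o=o or bot.get_obs(); r=R.from_quat(o["tcp_rot"])
    d=r.inv().apply(np.array([x,y,z])-o["eef_pos"])*1000
    a=np.arctan2(*r.as_matrix()[[1,0],[1,1]]); t=0
    if ax is not None: t=-((ax-a+np.pi/2)%np.pi-np.pi/2)
    return np.round(d,1),round(t,3)
E
python3 - <<'E'
from h import *
for n in("top","scene"):
    c=np.load(n+"1.npy")
    def sel(x0,x1,y0,y1,z0,z1):
        m=(c[...,0]>x0)&(c[...,0]<x1)&(c[...,1]>y0)&(c[...,1]<y1)&(c[...,2]>z0)&(c[...,2]<z1); return c[m]
    a=sel(.43,.55,.27,.39,.053,.09);b=sel(.43,.55,.27,.39,.015,.09);print("bell",len(a),a.mean(0),len(b),(b.min(0)+b.max(0))/2,b[:,2].max())
    t=sel(.32,.63,-.42,-.22,.014,.05);print("tongs",len(t),t.min(0),t.max(0))
    for x in np.arange(.34,.62,.02):
        s=t[abs(t[:,0]-x)<.01]
        if len(s): print(round(x,2),np.round(np.sort(s[:,1]),3)[[0,-1]],np.round(np.median(s[:,2]),3))
    g=sel(.55,.68,-.15,.17,.026,.09);
    for y0,y1 in((-.14,-.04),(-.03,.06),(.07,.16)):
        k=g[(g[:,1]>y0)&(g[:,1]<y1)];print("part",len(k),(k.min(0)+k.max(0))/2,k[:,2].max())
print(go(.486,.327,.30))
E
```

```text
bell 28 [0.4860432  0.32422637 0.06449823] 335 [0.4847574  0.32680839 0.0430987 ] 0.07114690183259016
tongs 254 [ 0.36281811 -0.35804652  0.01411199] [ 0.59661192 -0.2760268   0.03551308]
0.36 [-0.346 -0.33 ] 0.028
0.38 [-0.349 -0.322] 0.028
0.4 [-0.353 -0.313] 0.026
0.42 [-0.353 -0.307] 0.027
0.44 [-0.358 -0.3  ] 0.026
0.46 [-0.358 -0.296] 0.024
0.48 [-0.358 -0.293] 0.027
0.5 [-0.355 -0.29 ] 0.027
0.52 [-0.355 -0.287] 0.025
0.54 [-0.352 -0.282] 0.023
0.56 [-0.353 -0.279] 0.029
0.58 [-0.351 -0.276] 0.028
0.6 [-0.349 -0.28 ] 0.029
part 105 [ 0.61788127 -0.08728024  0.0412922 ] 0.056567093873768015
part 74 [0.60849737 0.01319127 0.04832642] 0.07048728719883916
part 109 [0.61250737 0.115273   0.04028869] 0.05454217768749965
bell 23 [0.48494225 0.32285163 0.06316082] 278 [0.48607467 0.31652645 0.04224094] 0.06928970165142527
tongs 833 [ 0.3569261  -0.36017147  0.01403817] [ 0.59833708 -0.27675688  0.03357422]
0.36 [-0.349 -0.329] 0.028
0.38 [-0.349 -0.323] 0.026
0.4 [-0.355 -0.31 ] 0.026
0.42 [-0.358 -0.307] 0.024
0.44 [-0.36  -0.301] 0.025
0.46 [-0.36  -0.296] 0.026
0.48 [-0.36  -0.295] 0.025
0.5 [-0.358 -0.29 ] 0.025
0.52 [-0.356 -0.287] 0.024
0.54 [-0.356 -0.284] 0.025
0.56 [-0.355 -0.282] 0.027
0.58 [-0.355 -0.277] 0.025
0.6 [-0.353 -0.346] 0.025
part 181 [ 0.62029645 -0.09028889  0.04007207] 0.054022022898246785
part 151 [0.61700745 0.01776637 0.04785614] 0.06953180349634526
part 145 [0.6087399  0.1086366  0.03970478] 0.05314775576388511
(array([-303.5,  -49. ,  104.7]), 0)
```

Emit:
send_rows:
  steps:
    - [[-50,-8,0,0,0.5],[-100,-16,0,0,0],[-150,-24,20,0,0],[-200,-32,50,0,0],[-246,-40,70,0,0]]
  force: 30

```text
time_s: 2.0
eef_pos: [0.4275, 0.3659, 0.3401]
tcp_rot: [0.215, 0.977, 0.0, 0.0]
wrist_force: [1.0, 0.3, -0.5]
grip_width: 0.0122
finger_force: 0.0
```

Emit:
send_rows:
  steps:
    - [[-40,-7,20,0,0],[-57,-9,35,0,0],[-57,-9,35,0,0],[-57,-9,35,0,0]]

```text
time_s: 2.4
eef_pos: [0.4739, 0.3353, 0.3061]
tcp_rot: [0.215, 0.977, -0.0, -0.0]
wrist_force: [-0.5, -0.2, 0.2]
grip_width: 0.0
finger_force: 0.0
```

```bash
python3 - <<'E'
from h import *
o=bot.get_obs();print(o["eef_pos"],o["grip_width"],o["wrist_force"],o["time_s"],go(.486,.325,.25),R.from_quat(o["tcp_rot"]).as_matrix().round(3).tolist())
E
```

```text
[0.47391221 0.33527015 0.30606657] 5.056675699826865e-06 [-0.53704289 -0.18584144  0.18430588] 2.4 (array([-15.3,  -4.2,  56.1]), 0) [[-0.907, 0.421, -0.001], [0.421, 0.907, -0.0], [0.001, -0.0, -1.0]]
```

Emit:
send_rows:
  steps:
    - [[-15,-4,20,0,0],[-15,-4,45,0,0],[-15,-4,60,0,0],[-15,-4,65,0,0],[-15,-4,65,0,0]]

```text
time_s: 2.9
eef_pos: [0.4855, 0.3258, 0.2412]
tcp_rot: [0.215, 0.977, -0.0, -0.0]
wrist_force: [-0.6, 0.5, 0.2]
grip_width: -0.0001
finger_force: 0.0
```

Tips are at about 68 mm. Press gradually.

Emit:
send_rows:
  steps:
    - [[0,0,3,0,0],[0,0,5,0,0],[0,0,7,0,0],[0,0,9,0,0],[0,0,9,0,0]]

```text
time_s: 3.4
eef_pos: [0.4863, 0.3254, 0.2326]
tcp_rot: [0.215, 0.977, 0.001, 0.0]
wrist_force: [1.1, 3.4, 5.7]
grip_width: 0.0
finger_force: 2.4
```

Emit:
send_rows:
  steps:
    - [[0,0,1,0,0],[0,0,1,0,0],[0,0,2,0,0],[0,0,2,0,0]]

```text
time_s: 3.8
eef_pos: [0.4862, 0.3254, 0.2323]
tcp_rot: [0.215, 0.977, 0.001, 0.001]
wrist_force: [-6.0, 1.2, 16.5]
grip_width: 0.0001
finger_force: 8.4
```

Emit:
send_rows:
  steps:
    - [[0,0,-40,0,0],[0,0,-80,0,0],[-12,-27,-115,0,0.5],[-30,-68,-120,0,1],[-48,-109,-120,0,1]]

```text
time_s: 4.3
eef_pos: [0.4838, 0.205, 0.3514]
tcp_rot: [0.215, 0.977, 0.0, 0.001]
wrist_force: [0.7, -1.0, -0.1]
grip_width: 0.0432
finger_force: 0.0
```

Emit:
send_rows:
  steps:
    - [[-18,-42,0,0,1],[-36,-84,0,0,1],[-54,-126,0,0,1],[-72,-168,0,0,1],[-90,-210,0,0,1]]

```text
time_s: 4.8
eef_pos: [0.4767, -0.0243, 0.3498]
tcp_rot: [0.215, 0.977, -0.0, -0.0]
wrist_force: [1.3, 0.1, 0.3]
grip_width: 0.0852
finger_force: 0.0
```

Emit:
send_rows:
  steps:
    - [[-18,-42,0,-0.13,1],[-36,-84,0,-0.26,1],[-54,-126,0,-0.39,1],[-72,-168,0,-0.5,1],[-90,-205,0,-0.54,1]]

```text
time_s: 5.3
eef_pos: [0.4719, -0.2486, 0.3497]
tcp_rot: [-0.055, 0.999, -0.0, -0.0]
wrist_force: [1.0, -0.0, -0.0]
grip_width: 0.0853
finger_force: 0.0
```

```bash
python3 - <<'E'
from h import *
o=bot.get_obs();print(o["eef_pos"],o["grip_width"],o["wrist_force"],o["time_s"],o["joint_pos"].round(2),go(.475,-.327,.25,np.pi/2+.107))
E
```

```text
[ 0.47191294 -0.24863291  0.34974545] 0.08526479252974559 [ 0.96567237 -0.02359341 -0.01436356] 5.3 [-0.48  0.03  0.01  1.55 -0.   -0.59] (array([  5.4, -78.2,  99.8]), np.float64(0.002))
```

Emit:
send_rows:
  steps:
    - [[3,-40,0,0,1],[5,-78,15,0,1],[5,-78,50,0,1],[5,-78,95,0,1],[5,-78,95,0,1]]

```text
time_s: 5.8
eef_pos: [0.4741, -0.3237, 0.2484]
tcp_rot: [-0.053, 0.999, 0.003, -0.004]
wrist_force: [0.2, -0.4, 0.1]
grip_width: 0.0854
finger_force: 0.0
```

```bash
python3 - <<'E'
from h import *
p=vision.snapshot("scene");c=cloud(p)
print(go(.475,-.327,.172,np.pi/2+.107),bot.get_obs()["eef_pos"])
im=p["image"][210:330,110:260,::-1];cv2.imwrite("pics/t2.png",cv2.resize(im,None,fx=5,fy=5,interpolation=cv2.INTER_CUBIC))
E
```

```text
(array([-0.1, -3.4, 80.3]), np.float64(-0.001)) [ 0.47496075 -0.32393867  0.25235634]
```

View pics/t2.png

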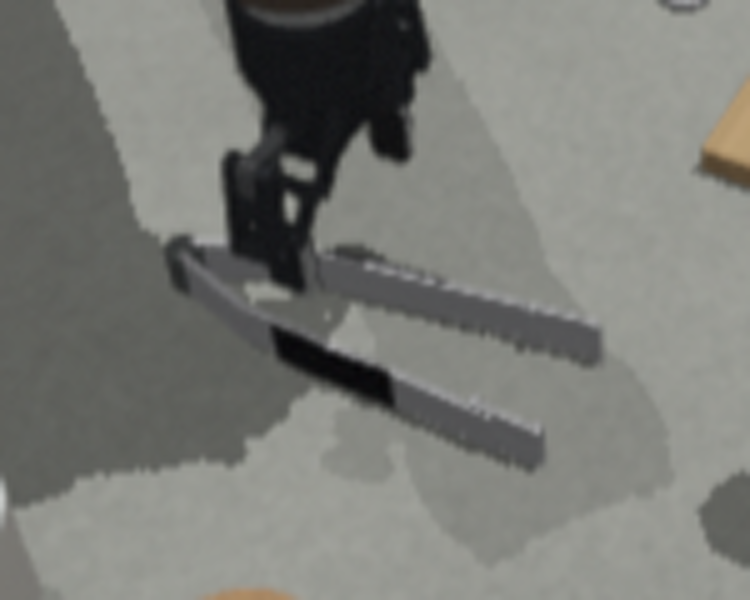

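The crop shows the open fingers above the tongs, with the black cover at crop px (330,365) and the jaws at (545–600, 340–460). Now descend.

Emit:
send_rows:
  steps:
    - [[0,-3,20,0,1],[0,-3,45,0,1],[0,-3,65,0,1],[0,-3,79,0,1],[0,-3,79,0,1]]
  force: 20

```text
time_s: 6.35
eef_pos: [0.4764, -0.3271, 0.1761]
tcp_rot: [-0.053, 0.999, 0.0, -0.0]
wrist_force: [-0.1, 0.5, -0.1]
grip_width: 0.0856
finger_force: 0.0
```

Emit:
send_rows:
  steps:
    - [[0,0,0,0,0.75],[0,0,0,0,0.7],[0,0,0,0,0.67],[0,0,0,0,0.66],[0,0,0,0,0.66]]
  force: 20

```text
time_s: 6.85
eef_pos: [0.4772, -0.3277, 0.1789]
tcp_rot: [-0.053, 0.999, -0.001, 0.002]
wrist_force: [0.5, 1.1, 7.2]
grip_width: 0.0567
finger_force: 10.3
```

Emit:
send_rows:
  steps:
    - [[0,0,-5,0,0.66],[0,0,-10,0,0.66],[0,0,-20,0,0.66],[0,0,-30,0,0.66],[0,0,-30,0,0.66]]

```text
time_s: 7.35
eef_pos: [0.4768, -0.3276, 0.2082]
tcp_rot: [-0.053, 0.999, -0.001, 0.001]
wrist_force: [-0.0, -0.8, -1.9]
grip_width: 0.0563
finger_force: 7.9
```

```bash
python3 - <<'E'
from h import *
o=bot.get_obs();print(o["eef_pos"],o["grip_width"],o["wrist_force"],o["finger_force"])
p=vision.snapshot("scene");c=cloud(p)
for n in("scene","top"):
    p=vision.snapshot(n)
    for q in("tongs","tongs_jaw"):print(n,q,[(np.round(d["position"],3).tolist(),round(d["confidence"],2)) for d in vision.spot_point(p,q)[:2]])
    if n=="scene":im=p["image"][190:330,110:285,::-1];cv2.imwrite("pics/t3.png",cv2.resize(im,None,fx=4,fy=4,interpolation=cv2.INTER_CUBIC))
E
```

```text
[ 0.47681584 -0.32759743  0.20815456] 0.05631411452695743 [-0.0147502  -0.84010315 -1.85541426] 7.863993596256478
scene tongs [([0.477, -0.326, 0.031], 0.86)]
scene tongs_jaw [([0.574, -0.313, 0.039], 0.67)]
top tongs [([0.474, -0.333, 0.024], 0.58), ([0.702, 0.282, 0.0], 0.41)]
top tongs_jaw [([0.572, -0.318, 0.04], 0.69)]
```

View pics/t3.png

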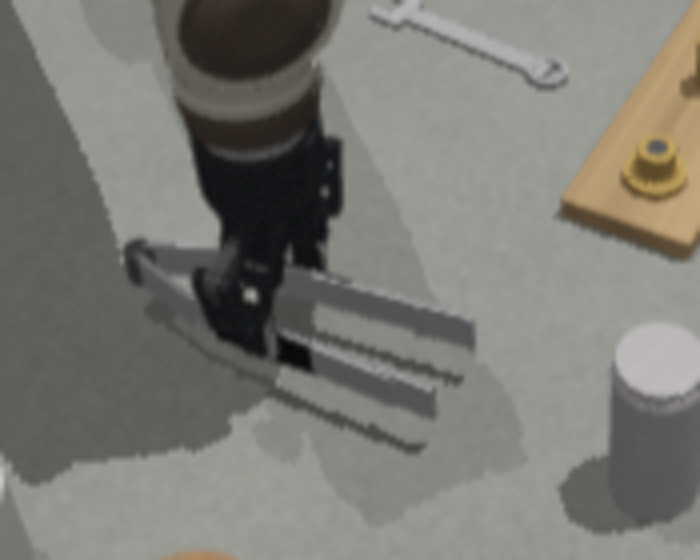

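The tongs are held level and off the counter: they and their shadow are separated at crop px (440,400). Lift and carry.

Emit:
send_rows:
  steps:
    - [[0,0,-20,0,0.66],[0,0,-50,0,0.66],[0,0,-80,0,0.66],[-4,20,-105,0,0.66],[-12,55,-110,0,0.66]]

```text
time_s: 8.2
eef_pos: [0.4826, -0.2722, 0.3189]
tcp_rot: [-0.052, 0.999, -0.001, 0.002]
wrist_force: [0.3, 0.9, -1.3]
grip_width: 0.0564
finger_force: 7.9
```

Emit:
send_rows:
  steps:
    - [[-8,35,0,0.02,0.66],[-16,72,0,0.04,0.66],[-24,110,0,0.06,0.66],[-32,147,0,0.08,0.66],[-40,185,0,0.105,0.66]]

```text
time_s: 8.7
eef_pos: [0.5025, -0.0817, 0.3159]
tcp_rot: [-0.0, 1.0, -0.0, 0.0]
wrist_force: [1.0, -0.2, -1.2]
grip_width: 0.0564
finger_force: 7.9
```

```bash
python3 - <<'E'
from h import *
o=bot.get_obs();print(o["eef_pos"],o["grip_width"],o["finger_force"],go(.505,.018,.315,np.pi/2))
E
```

```text
[ 0.50248204 -0.08165559  0.31587657] 0.05639712888421095 7.867739921166503 (array([-2.5, 99.7,  0.9]), np.float64(0.0))
```

Emit:
send_rows:
  steps:
    - [[-3,30,0,0,0.66],[-6,65,0,0,0.66],[-10,92,5,0,0.66],[-12,100,10,0,0.66],[-12,100,10,0,0.66]]

```text
time_s: 9.2
eef_pos: [0.5144, 0.0177, 0.305]
tcp_rot: [-0.002, 1.0, -0.0, -0.001]
wrist_force: [0.2, -1.0, -0.9]
grip_width: 0.0565
finger_force: 7.9
```

```bash
python3 - <<'E'
from h import *
o=bot.get_obs();print(o["eef_pos"],o["grip_width"],o["finger_force"])
for n in("top","scene"):
    p=vision.snapshot(n);c=cloud(p);np.save(n+"4.npy",c)
    for q in("tongs","tongs_jaw","bushing"):print(n,q,[(np.round(d["position"],3).tolist(),round(d["confidence"],2)) for d in vision.spot_point(p,q)[:2]])
    m=(abs(c[...,0]-.61)<.08)&(abs(c[...,1]-.02)<.07)&(c[...,2]>.11)&(c[...,2]<.17)
    t=c[m]
    for x in np.arange(.57,.65,.015):
        s=t[abs(t[:,0]-x)<.0075]
        if len(s):print(round(x,3),np.sort(s[:,1]).round(3)[[0,-1]],np.median(s[:,2]).round(3))
    m=(abs(c[...,0]-.615)<.03)&(abs(c[...,1]-.018)<.03)&(c[...,2]>.059)&(c[...,2]<.075);s=c[m]
    print("bush",len(s),s.mean(0),s.min(0),s.max(0))
    im=p["image"][:,:,::-1];im=im[130:290,200:360] if n=="scene" else im[130:230,180:320]
    cv2.imwrite(f"pics/{n}4.png",cv2.resize(im,None,fx=3.7,fy=3.7,interpolation=cv2.INTER_CUBIC))
E
```

```text
[0.51443903 0.01766438 0.30497362] 0.05649450756166529 7.8645386591415445
top tongs []
top tongs_jaw [([0.409, -0.553, -0.002], 0.73), ([0.622, -0.083, 0.02], 0.5)]
top bushing [([0.7, 0.278, 0.002], 0.19)]<stdin>:12: RuntimeWarning: Mean of empty slice.
  ret = um.true_divide(
Traceback (most recent call last):
ValueError: zero-size array to reduction operation minimum which has no identity
```

Top view is occluded by the arm, so use the scene camera.

```bash
python3 - <<'E'
from h import *
p=vision.snapshot("scene");c=cloud(p)
for q in("tongs","tongs_jaw","bushing"):
    for f in(vision.spot_point,):print(q,[(np.round(d["position"],3).tolist(),round(d["confidence"],2)) for d in f(p,q)[:2]])
m=(abs(c[...,0]-.61)<.08)&(abs(c[...,1]-.02)<.07)&(c[...,2]>.11)&(c[...,2]<.18);t=c[m]
for x in np.arange(.56,.66,.015):
    s=t[abs(t[:,0]-x)<.0075]
    if len(s):print(round(x,3),np.sort(s[:,1]).round(3)[[0,-1]],s[:,2].min().round(3),s[:,2].max().round(3))
m=(abs(c[...,0]-.615)<.03)&(abs(c[...,1]-.018)<.03)&(c[...,2]>.026)&(c[...,2]<.075);s=c[m]
print("bush",len(s),s.min(0) if len(s) else 0,s.max(0) if len(s) else 0)
cv2.imwrite("pics/s4.png",cv2.resize(p["image"][130:290,200:360,::-1],None,fx=3.7,fy=3.7,interpolation=cv2.INTER_CUBIC))
E
```

```text
tongs [([0.513, 0.017, 0.131], 0.78)]
tongs_jaw [([0.613, 0.02, 0.142], 0.86)]
bushing [([0.618, 0.021, 0.025], 0.67)]
0.56 [-0.016  0.045] 0.129 0.159
0.575 [-0.017  0.047] 0.127 0.157
0.59 [-0.019  0.046] 0.129 0.158
0.605 [-0.018  0.045] 0.128 0.16
0.62 [-0.019  0.046] 0.127 0.16
0.635 [-0.017  0.046] 0.129 0.159
bush 152 [0.60196372 0.00223611 0.02653199] [0.63174388 0.03448861 0.07004685]
```

View pics/s4.png

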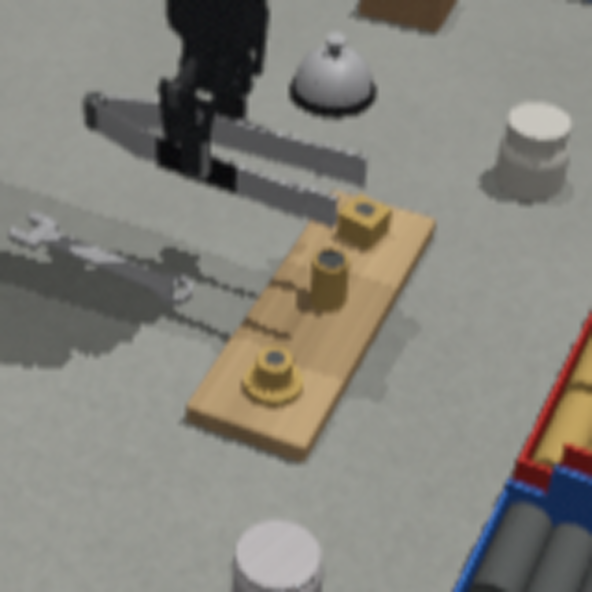

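Tongs are level and open, right behind and above the bushing (crop px 328,280). The networks and depth agree to a few mm. Move about 4 mm forward and 2 mm left, then descend.

Emit:
send_rows:
  steps:
    - [[-4,2,5,0,0.66],[-4,2,20,0,0.66],[-4,2,40,0,0.66],[-4,2,50,0,0.66],[-4,2,50,0,0.66]]

```text
time_s: 10.1
eef_pos: [0.5179, 0.0189, 0.2537]
tcp_rot: [-0.001, 1.0, -0.0, -0.002]
wrist_force: [0.2, -0.0, -1.4]
grip_width: 0.0568
finger_force: 7.9
```

```bash
python3 - <<'E'
from h import *
p=vision.snapshot("scene");c=cloud(p);o=bot.get_obs();print(o["eef_pos"],o["wrist_force"],o["grip_width"])
for q in("tongs_jaw","bushing"):print(q,[(np.round(d["position"],3).tolist(),round(d["confidence"],2)) for d in vision.spot_point(p,q)[:2]])
m=(abs(c[...,0]-.61)<.05)&(abs(c[...,1]-.02)<.06)&(c[...,2]>.075)&(c[...,2]<.12);t=c[m];print(t.min(0),t.max(0))
cv2.imwrite("pics/s5.png",cv2.resize(p["image"][160:240,240:340,::-1],None,fx=7,fy=7,interpolation=cv2.INTER_CUBIC))
E
```

```text
[0.51820921 0.01891604 0.25505305] [-0.7342864  -0.62840818 -0.90997329] 0.056652282936146464
tongs_jaw [([0.617, 0.021, 0.09], 0.95), ([0.729, -0.3, 0.004], 0.42)]
bushing [([0.622, 0.022, 0.023], 0.61)]
[ 0.56008339 -0.01513065  0.07502269] [0.63425622 0.04877134 0.10756522]
```

View pics/s5.png

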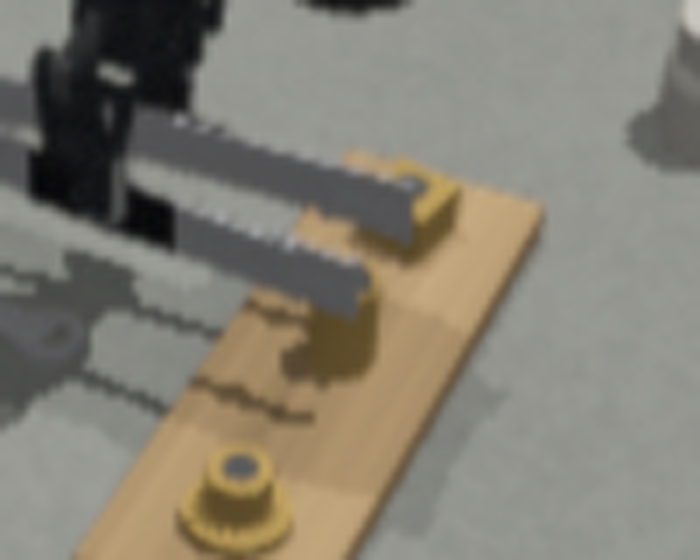

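The jaws straddle the bushing (crop px 340,330) in y and are well aligned in x. Lower them.

Emit:
send_rows:
  steps:
    - [[-1,0,10,0,0.66],[-1,0,25,0,0.66],[-1,0,40,0,0.66],[-1,0,48,0,0.66],[-1,0,48,0,0.66]]

```text
time_s: 10.75
eef_pos: [0.5189, 0.0189, 0.206]
tcp_rot: [-0.001, 1.0, -0.0, -0.002]
wrist_force: [0.0, 0.6, -0.2]
grip_width: 0.0564
finger_force: 7.9
```

```bash
python3 - <<'E'
from h import *
p=vision.snapshot("scene");c=cloud(p);o=bot.get_obs();print(o["eef_pos"],o["wrist_force"],o["grip_width"])
for q in("tongs_jaw","bushing"):print(q,[(np.round(d["position"],3).tolist(),round(d["confidence"],2)) for d in vision.spot_point(p,q)[:2]])
cv2.imwrite("pics/s6.png",cv2.resize(p["image"][160:240,240:340,::-1],None,fx=7,fy=7,interpolation=cv2.INTER_CUBIC))
E
```

```text
[0.51919186 0.01890783 0.2071022 ] [-0.30316987  0.0592407  -1.3115089 ] 0.056563195090076686
tongs_jaw [([0.619, 0.021, 0.04], 0.64)]
bushing [([0.618, 0.019, 0.027], 0.46), ([0.486, 0.327, 0.068], 0.35)]
```

View pics/s6.png

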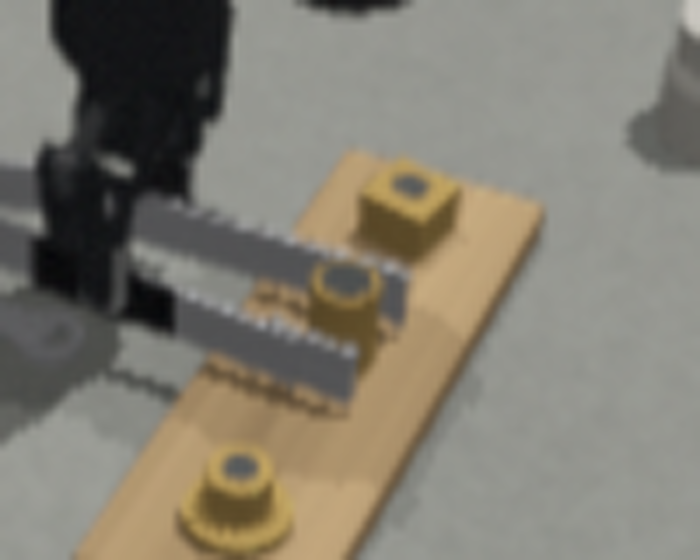

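The bushing stands between the two jaw plates (crop px 345,290), so squeeze.

Emit:
send_rows:
  steps:
    - [[0,0,0,0,0.6],[0,0,0,0,0.55],[0,0,0,0,0.5],[0,0,0,0,0.4],[0,0,0,0,0.4]]
  force: 45

```text
time_s: 11.4
eef_pos: [0.5196, 0.0189, 0.2083]
tcp_rot: [-0.001, 1.0, -0.0, 0.0]
wrist_force: [-0.3, -0.7, 1.3]
grip_width: 0.043
finger_force: 45.7
```

Emit:
send_rows:
  steps:
    - [[0,0,0,0,0.4],[0,0,0,0,0.4],[0,0,-3,0,0.4],[0,0,-8,0,0.4],[0,0,-15,0,0.4]]

```text
time_s: 11.9
eef_pos: [0.5193, 0.0189, 0.2229]
tcp_rot: [-0.001, 1.0, -0.0, -0.001]
wrist_force: [0.1, -0.5, -2.5]
grip_width: 0.0429
finger_force: 45.9
```

```bash
python3 - <<'E'
from h import *
p=vision.snapshot("scene");o=bot.get_obs();print(o["eef_pos"],o["wrist_force"],o["grip_width"],o["finger_force"])
for q in("tongs_jaw","bushing"):print(q,[(np.round(d["position"],3).tolist(),round(d["confidence"],2)) for d in vision.spot_point(p,q)[:2]])
cv2.imwrite("pics/s7.png",cv2.resize(p["image"][160:240,240:340,::-1],None,fx=7,fy=7,interpolation=cv2.INTER_CUBIC))
E
```

```text
[0.51966886 0.01893593 0.22453103] [ 0.89904213 -0.75780298 -0.78108578] 0.042702825413383196 45.96903043740895
tongs_jaw []
bushing [([0.619, 0.022, 0.039], 0.39)]
```

View pics/s7.png

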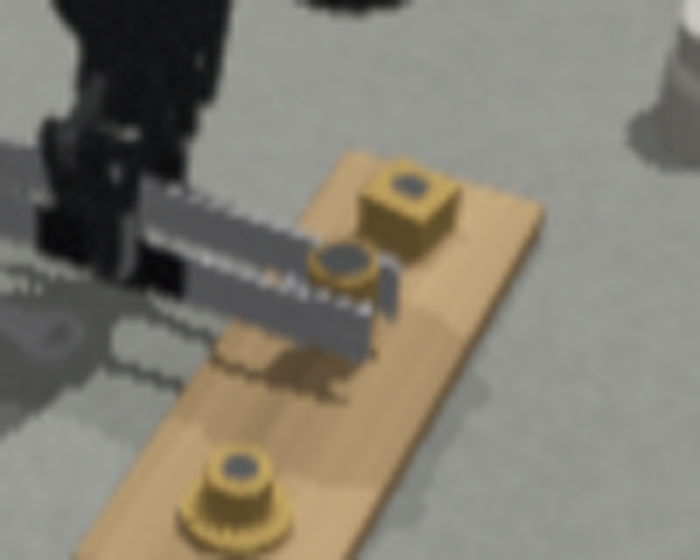

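The bushing is clamped (crop px 343,270) and has risen with the tongs. Lift 170 mm more.

Emit:
send_rows:
  steps:
    - [[0,0,-15,0,0.4],[0,0,-40,0,0.4],[0,0,-65,0,0.4],[0,0,-85,0,0.4],[0,0,-90,0,0.4]]

```text
time_s: 12.55
eef_pos: [0.5199, 0.0189, 0.3162]
tcp_rot: [-0.001, 1.0, 0.0, 0.002]
wrist_force: [0.4, 0.2, -2.4]
grip_width: 0.043
finger_force: 46.3
```

Emit:
send_rows:
  steps:
    - [[0,0,-15,0,0.4],[0,0,-40,0,0.4],[0,0,-65,0,0.4],[0,0,-80,0,0.4],[0,0,-85,0,0.4]]

```text
time_s: 13.05
eef_pos: [0.5196, 0.0189, 0.3996]
tcp_rot: [-0.001, 1.0, 0.0, 0.001]
wrist_force: [1.6, -0.3, -1.8]
grip_width: 0.0429
finger_force: 46.3
```

Emit:
send_rows:
  steps:
    - [[0,0,0,0,0.4],[0,0,0,0,0.4],[0,0,0,0,0.4],[0,0,0,0,0.4],[0,0,0,0,0.4]]

```text
time_s: 13.55
eef_pos: [0.5195, 0.0189, 0.3975]
tcp_rot: [-0.001, 1.0, -0.0, -0.0]
wrist_force: [-0.3, 0.3, -1.9]
grip_width: 0.0427
finger_force: 46.3
```

```bash
python3 - <<'E'
from h import *
p=vision.snapshot("scene");o=bot.get_obs();print(o["eef_pos"],o["wrist_force"],o["grip_width"],o["finger_force"])
for q in("tongs_jaw","bushing","flanged","block"):print(q,[(np.round(d["position"],3).tolist(),round(d["confidence"],2)) for d in vision.spot_point(p,q)[:2]])
cv2.imwrite("pics/s8.png",cv2.resize(p["image"][90:250,200:360,::-1],None,fx=3.7,fy=3.7,interpolation=cv2.INTER_CUBIC))
E
```

```text
[0.51946918 0.01891712 0.3976456 ] [-1.10038967 -1.07554157 -3.3164907 ] 0.0431248392506687 46.3004721631296
tongs_jaw [([0.619, 0.025, 0.23], 0.83)]
bushing [([0.617, 0.02, 0.21], 0.45), ([0.618, 0.015, -0.0], 0.39)]
flanged [([0.625, -0.088, 0.021], 0.64)]
block [([0.608, 0.112, 0.024], 0.6), ([0.616, 0.017, 0.004], 0.38)]
```

View pics/s8.png

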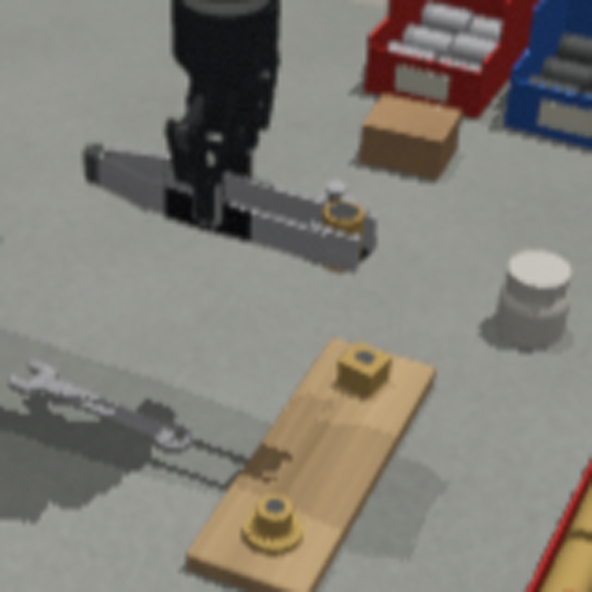

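The bushing (crop px 343,215) is held about 21 cm up in the closed tongs. The other two brass parts are still in place.

```bash
python3 -c "
from rig import bot
print(bot.hand_in())"
```

```text
the job is handed in; nothing more can be done
None
```

I pressed the bell to its stop, then gripped the bushing in the tongs and handed in the job holding it about 21 cm above the counter; the flanged bushing and the block were still where they started.

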